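# Hand the amber culture dish in through the hatch flap

## Task

Two culture dishes wait in the two lanes of the intake hatch. Push the amber dish along its lane with the fingertips, through the blue hanging flap and over the sill until it drops flat into the tray behind, then draw the fingers back so that the flap hangs shut again. Only push the dish, never lift it, and leave the dark dish, the flap of its lane, the bottles and the timer alone.

Things in the scene. Friction and masses are not known exactly. Their poses are not given: they have to be found in the camera images.
- hatch: white intake hatch, 305 x 214 mm, fixed, on rubber feet. Origin on the table top, midway between its two flaps; +x runs along the lanes from the open loading end to the tray, +y to the left lane, z up. Lane centre lines at y = +52 mm (left) and -52 mm (right); each lane is 76 mm wide between flat ledges whose tops are 46 mm above the table. Both flaps hang at x = 0
- lane_start (a point): middle of the open loading end (no wall) of the two lanes, hatch x = -175 mm, on the level of the aluminium lane surface, 38 mm above the table. That surface runs level to the sill at hatch x = +6 mm
- tray (a point): middle of the tray floor behind the flaps. The tray floor is 20 mm above the table, 18 mm below the lane surface, from the sill at hatch x = +6 mm to an end wall at +124 mm; the ledges go on beside it
- flap_left (a joint): hinge of the left lane's blue flap: 0 = hanging shut, grows to 1.8 rad as the lower edge swings away from the loading end, over the tray; cannot swing the other way; falls shut by its own weight (30 g). Axle at hatch x = 0, 88 mm above the table, between posts 94 mm tall that stand on the ledges, 98 mm apart (hatch x = -11 to +11 mm)
- flap_right (a joint): hinge of the right lane's blue flap, the same in every way as the left
- flap_left_lip (a point): middle of the lower edge of the left flap, 3 mm above the lane surface when shut. The flap is 3 mm thick and 23 mm tall, 24 to 47 mm below its axle, 72 mm wide in the lane and 96 mm above the ledges, hung on two slim side arms; the 86 mm between the arms is open and nothing spans the lane above, so an upright finger can follow a dish up to 20 mm past the axle
- flap_right_lip (a point): middle of the lower edge of the right flap, built the same as the left
- dish_amber: round shallow glass dish with amber content, 68 mm across, 14 mm tall, 28 to 50 g, loose; lies in one of the two lanes on the loading side of the flap (either lane). Origin at the centre of its underside, z up
- dish_dark: round shallow glass dish with dark olive content, 64 mm across, 14 mm tall, loose; lies in the other lane and stays there. Origin at the centre of its underside
- buffer_red: small round white bottle with a red cap, 50 mm across, 100 mm tall, loose, a bystander; origin at the centre of its underside
- buffer_yellow: small round white bottle with a yellow cap, 50 mm across, 100 mm tall, loose, a bystander; origin at the centre of its underside
- buffer_blue: small round white bottle with a blue cap, 50 mm across, 100 mm tall, loose, a bystander; origin at the centre of its underside
- timer: white bench timer lying on its back, 62 x 62 x 20 mm, loose, a bystander; origin at the centre of its underside

How it is judged:
By the outcome, as a careful person would: the job done as asked, in the order asked, and still so for the second after the job is handed in, with the robot touching nothing.
It also fails if it takes over 38 s, if anything falls off the work surface, if the arm or the gripper's body presses on something with over 40 N, if the wrist force passes 120 N, or if a joint passes its speed limit or range.

## Robot

A 6-joint arm with a two-finger parallel gripper is mounted at the origin on a cart in front of the work surface, level with it; the furniture and walls round the work are solid. World frame = base frame: x ahead of the robot, y to its left, z up, the work surface at z = 0. Lengths are in m, angles in rad, forces in N, time in s.
With the tool pointing down it reaches from about 0.3 to 0.85 m from the base axis. Payload 4.2 kg.
Tool frame: the origin (TCP) lies midway between the tips of the shut fingers; the grasp point (between the pads) lies 19 mm behind it; z points along the fingers, y is the direction in which the jaws open and shut (so a half turn about z gives the same grasp; the last joint's range is limited). The gripper opens to 91 mm and grips with 3 to 60 N. Pads are 32 mm wide; open, the fingers measure 118 mm over their backs; the gripper's body (76 mm by 178 mm) begins 60 mm behind the grasp point.
Start: joints at [-1.369, 0.32, 1.565, -0, 1.257, -0.02], TCP at [0.126, -0.561, 0.187] pointing down, gripper open.
Joint ranges: [-3.11, 3.11], [-0.84, 2.01], [0.21, 2.61], [-1.34, 4.49], [0.05, 2.63], [-2.56, 2.56]. Speed limits (rad/s): [2.57, 2.57, 3.14, 3.14, 3.14, 3.14].

## Interface

Orientations are given as a 3x3 rotation matrix whose columns are the frame's x, y, z axes.
In Python, from rig import arm gives the robot as it stands. The module is installed in compiled form; this text tells all that it offers.
- The arm moves only by the shell command python3 -m creep 'ROWS' [FORCE]. ROWS is JSON, a list of rows, each a list of 5 numbers: the shift along the tool's x, y, z in mm, then the turn about the tool's z in degrees, then the closure, from 0 (fully open) to 1 (shut). In form: [[tx, ty, tz, turn, gripper], ...]. A call has 1 to 5 rows; each row shifts and turns the pose as measured when the row begins, along the tool's axes as they then stand; what a row does not reach is not made up. A row lasts 1/10 s, in which the tool goes at most 50 mm and 8.59 degrees, less where a joint would pass 70% of its speed; a pose out of reach is approached as far as the arm can. A call with a gripper value outside its range is refused whole. The fingers move at their own pace and stop on an object; FORCE is the grip in N (left out, the last holds). Time passes only in rows, so rows that do not move let the fingers close. It gives the time, the measured TCP pose, the force and the opening at its end, in the units of the state.
- arm.state(): the state, without advancing time (a new reading comes with each control period).
- arm.capture(name): name is "side" or "top"; returns a dict with "pixels" (480x640x3 uint8, blue, green, red), "range_z" (480x640 float32, m along the optical axis (not along the pixel's ray), 0 where there is no reading), "fx", "fy", "cx", "cy" (pixels), "R" (3x3) and "t" (3): a world point X has camera coordinates R X + t. Camera axes: x right, y down, z forward; pixel columns grow to the right and rows downward; lengths in m; the calibration is good to about 2 mm. A picture is of the moment at which its call begins.
- arm.job_done(): hands the job in, once; it reports no verdict.
Trained networks look in the newest picture that a camera, given by its name, has taken for a name from the list of things; names that differ only in an ending like _2 or _b are one class to them, and where a whole thing is asked for, a point or a joint stands for the part that bears it (a point fixed in the world has none). Each returns a list of dicts, best first, with "confidence" (0 to 1); they miss things now and then, are a little off and sometimes report something else, mostly with a low value. They report only what shows in the picture. A call takes as long as a camera call.
- arm.regions_of(camera, target): "region" (480x640 bool, what is visible of it) and "centre" ([column, row] in pixels, amid what is visible of it).
The state is a dict: "time": time; "joint_positions": joint angles; "dq": joint speeds; "effort": joint torques, N m; "tcp_pos": TCP position; "tool_rot": TCP orientation; "wrist_force": force on the tool from outside, world axes, zero at the start; "wrist_torque": the same for the moment, N m; "gripper_width": finger opening in m.
Only numpy, scipy, OpenCV 4.12 (cv2) and the standard library are available. Lean on these libraries where they do the work, as an engineer would, in place of code of your own. Each camera call takes 0.05 s, during which the arm holds its last target.

## Working session

There is one attempt and no reset: what is moved stays moved. The work goes in short steps, Python scripts to look and compute and a shell command to move; the robot and the scene stay as the last step left them, time stands still between calls to the robot, and variables do not carry over. Pictures are saved under pics/ and viewed, and the job is handed in when it is done.

```bash
mkdir -p pics; cat > h.py <<'E'
import numpy as np,cv2
from rig import arm
def cap(n):
    c=arm.capture(n); return c
def pts(c,mask):
    z=c["range_z"]; m=mask&(z>0); v,u=np.nonzero(m); d=z[m]
    P=np.stack([(u-c["cx"])*d/c["fx"],(v-c["cy"])*d/c["fy"],d],1)
    return (P-np.array(c["t"]))@np.array(c["R"])
def proj(c,X):
    p=np.array(c["R"])@np.array(X)+np.array(c["t"]); return [c["fx"]*p[0]/p[2]+c["cx"],c["fy"]*p[1]/p[2]+c["cy"]]
E
python3 - <<'E'
from h import *
s=arm.state(); print(s["time"],s["tcp_pos"],s["tool_rot"],s["gripper_width"],s["wrist_force"])
for n in("top","side"):
    c=cap(n); cv2.imwrite(f"pics/{n}0.png",c["pixels"]); np.savez(f"{n}0.npz",**c)
    for t in["hatch","dish_amber","dish_dark","flap_left","flap_right","buffer_red","buffer_yellow","buffer_blue","timer"]:
        for r in arm.regions_of(n,t)[:2]:
            P=pts(c,r["region"]); print(n,t,round(r["confidence"],2),np.round(r["centre"]),r["region"].sum(),np.round(np.median(P,0),3) if len(P) else None, np.round(np.percentile(P,[2,98],axis=0),3).tolist() if len(P) else None)
E
```

```text
0.0 [ 0.12641742 -0.56040025  0.18573567] [[ 9.75488567e-01  2.20049859e-01 -3.39982467e-04]
 [ 2.20050119e-01 -9.75487169e-01  1.65145451e-03]
 [ 3.17537980e-05 -1.68578818e-03 -9.99998579e-01]] 0.09122169350627704 [-0.51422117  0.48844097  0.52010675]
top hatch 0.93 [272. 220.] 6628 [0.625 0.079 0.037] [[0.463, -0.022, 0.012], [0.759, 0.185, 0.063]]
top hatch 0.74 [292. 234.] 400 [0.573 0.029 0.043] [[0.544, -0.001, 0.035], [0.603, 0.059, 0.054]]
top dish_amber 0.89 [255. 248.] 420 [0.542 0.141 0.043] [[0.511, 0.11, 0.035], [0.572, 0.171, 0.053]]
top dish_amber 0.3 [293. 233.] 397 [0.573 0.029 0.043] [[0.544, -0.001, 0.035], [0.603, 0.058, 0.054]]
top dish_dark 0.78 [294. 233.] 383 [0.574 0.029 0.043] [[0.546, -0.001, 0.036], [0.603, 0.058, 0.054]]
top flap_right 0.74 [274. 219.] 6843 [0.624 0.081 0.037] [[0.462, -0.023, 0.01], [0.759, 0.187, 0.063]]
top flap_right 0.55 [290. 216.] 66 [0.63  0.024 0.06 ] [[0.626, -0.017, 0.038], [0.634, 0.072, 0.094]]
top buffer_red 0.51 [437. 253.] 284 [ 0.517 -0.388  0.076] [[0.499, -0.413, 0.013], [0.543, -0.373, 0.104]]
top buffer_yellow 0.49 [
[... 541 characters left out ...]
031 0.047] [[0.546, -0.003, 0.041], [0.605, 0.069, 0.056]]
side buffer_red 0.7 [299. 321.] 645 [ 0.441 -0.345  0.068] [[0.419, -0.354, 0.008], [0.463, -0.32, 0.103]]
side buffer_red 0.58 [335. 344.] 694 [ 0.521 -0.412  0.07 ] [[0.5, -0.422, 0.008], [0.545, -0.385, 0.103]]
side buffer_yellow 0.65 [366. 317.] 646 [ 0.601 -0.345  0.068] [[0.58, -0.356, 0.009], [0.624, -0.32, 0.103]]
side buffer_yellow 0.27 [356. 209.] 4660 [0.624 0.068 0.041] [[0.466, -0.027, 0.018], [0.758, 0.183, 0.085]]
side buffer_blue 0.65 [299. 321.] 673 [ 0.442 -0.345  0.068] [[0.419, -0.354, 0.004], [0.464, -0.316, 0.103]]
side timer 0.76 [296. 166.] 241 [0.451 0.299 0.02 ] [[0.422, 0.275, 0.008], [0.479, 0.336, 0.025]]
```

View pics/top0.png

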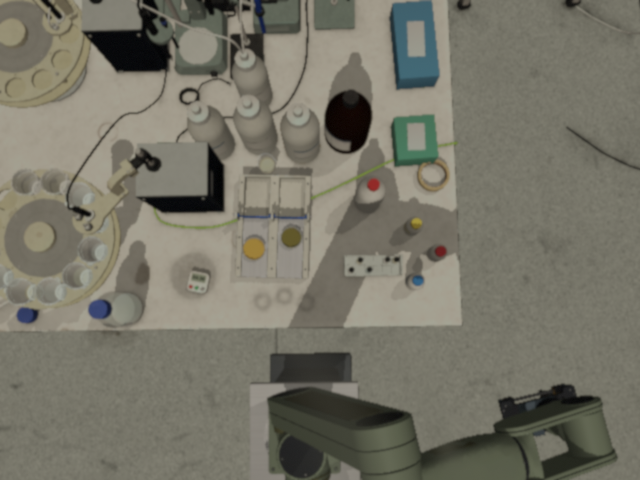

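View pics/side0.png

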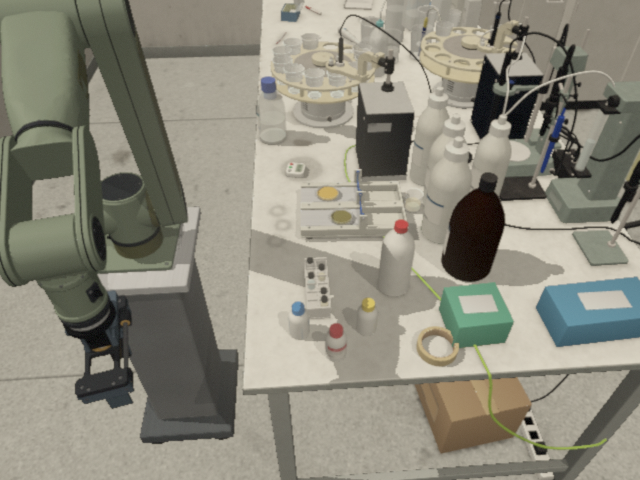

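```bash
python3 - <<'E'
from h import *
c=dict(np.load("top0.npz"))
P=pts(c,np.ones((480,640),bool))
# ledge tops
m=(P[:,2]>.040)&(P[:,2]<.049)&(P[:,0]>.4)&(P[:,0]<.82)&(P[:,1]>-.1)&(P[:,1]<.25)
Q=P[m]; r=cv2.minAreaRect((Q[:,:2]*1000).astype(np.float32)); print(r,len(Q))
m=(P[:,2]>.012)&(P[:,2]<.1)&(P[:,0]>.4)&(P[:,0]<.82)&(P[:,1]>-.1)&(P[:,1]<.25)
r=cv2.minAreaRect((P[m][:,:2]*1000).astype(np.float32)); print(r,m.sum())
m=(P[:,2]>.065)&(P[:,2]<.12)&(P[:,0]>.4)&(P[:,0]<.82)&(P[:,1]>-.1)&(P[:,1]<.25)
print(np.round(P[m],3).tolist())
# per-column y extents of body
for x in np.arange(.46,.77,.03):
    k=(abs(P[:,0]-x)<.006)&(P[:,2]>.03)&(P[:,2]<.056)&(P[:,1]>-.1)&(P[:,1]<.25)
    print(round(x,2),np.round(P[k][:,1].min(),4),np.round(P[k][:,1].max(),4))
im=cv2.resize(c["pixels"][150:320,190:350],None,fx=4,fy=3.5); cv2.imwrite("pics/t0z.png",im)
c=dict(np.load("side0.npz"))
cv2.imwrite("pics/s0z.png",cv2.resize(c["pixels"][130:290,260:460],None,fx=4,fy=3.7))
E
```

```text
((642.7388305664062, 109.33746337890625), (279.2691650390625, 367.84320068359375), 86.21612548828125) 2751
((613.5643310546875, 78.82891845703125), (341.24468994140625, 412.8497314453125), 89.99700164794922) 8184
[[0.816, -0.041, 0.119], [0.817, -0.043, 0.114], [0.819, 0.24, 0.118], [0.819, 0.032, 0.104], [0.816, 0.028, 0.113], [0.814, 0.025, 0.119], [0.815, -0.038, 0.114], [0.815, -0.04, 0.114], [0.818, -0.043, 0.104], [0.82, 0.243, 0.105], [0.819, 0.032, 0.094], [0.819, 0.03, 0.094], [0.816, 0.026, 0.104], [0.813, 0.023, 0.112], [0.812, 0.02, 0.118], [0.812, -0.032, 0.114], [0.811, -0.035, 0.116], [0.814, -0.037, 0.105], [0.816, -0.04, 0.101], [0.82, -0.043, 0.086], [0.819, 0.242, 0.095], [0.819, 0.239, 0.096], [0.82, 0.236, 0.094], [0.818, 0.03, 0.086], [0.816, 0.027, 0.094], [0.813, 0.023, 0.105], [0.811, 0.02, 0.112], [0.811, 0.017, 0.111], [0.808, -0.02, 0.116], [0.81, -0.032, 0.109], [0.81, -0.035, 0.109], [0.814, -0.037, 0.095], [0.814, -0.04, 0.097], [0.816, -0.043, 0.089], [0.818, 0.243, 0.089], [0.82, 0.031, 0.07], [0.815, 0.027, 0.085], [0.815, 0.024, 0.087], [0.812, 0.02
[... 9074 characters left out ...]
8, 0.009, 0.071], [0.625, -0.014, 0.087], [0.625, -0.017, 0.09], [0.625, -0.02, 0.089], [0.623, -0.023, 0.097], [0.628, -0.025, 0.071], [0.626, 0.185, 0.083], [0.627, 0.183, 0.077], [0.629, 0.181, 0.069], [0.623, 0.083, 0.092], [0.625, 0.078, 0.083], [0.622, -0.02, 0.087], [0.621, -0.023, 0.094], [0.625, -0.025, 0.072], [0.626, 0.185, 0.067], [0.622, 0.081, 0.079], [0.622, 0.078, 0.079], [0.618, -0.02, 0.096], [0.618, -0.023, 0.094], [0.621, -0.026, 0.076], [0.618, -0.023, 0.079]]
0.46 -0.017 0.1931
0.49 -0.0203 0.1939
0.52 -0.0206 0.192
0.55 -0.021 0.1917
0.58 -0.024 0.1884
0.61 -0.0246 0.1885
0.64 -0.0162 0.1817
0.67 -0.0256 0.2341
0.7 -0.0287 0.2347
0.73 -0.0292 0.2327
0.76 -0.0294 0.2332
```

```bash
python3 - <<'E'
from h import *
from scipy.optimize import least_squares
for n in("top","side"):
    c=dict(np.load(n+"0.npz")); P=pts(c,np.ones((480,640),bool))
    im=c["pixels"].astype(int); z=c["range_z"]; 
    blue=((im[...,0]-im[...,2])>25)&(z>0)
    B=pts(c,blue); k=(abs(B[:,0]-.63)<.03)&(B[:,1]>-.03)&(B[:,1]<.2)&(B[:,2]>.03); B=B[k]
    f=np.polyfit(B[:,1],B[:,0],1); print(n,"blue",len(B),f,np.round(B.mean(0),4), np.round(np.percentile(B,[1,99],axis=0),3).tolist())
    # posts
    Q=P[(P[:,2]>.07)&(P[:,2]<.097)&(abs(P[:,0]-.633)<.02)]
    for y in(.184,.081,-.0225):
        q=Q[abs(Q[:,1]-y)<.02]; print(" post",y,len(q),np.round(q[:,:2].min(0),3),np.round(q[:,:2].max(0),3),np.round(np.median(q,0),4))
    # outer ledge edges, z 0.04-.05
    L=P[(P[:,2]>.041)&(P[:,2]<.05)&(P[:,0]>.455)&(P[:,0]<.62)&(P[:,1]>-.04)&(P[:,1]<.21)]
    xs=np.arange(.475,.615,.01); lo=[];hi=[]
    for x in xs:
        q=L[abs(L[:,0]-x)<.005][:,1]; lo.append(q.min());hi.append(q.max())
    print(" edges",np.polyfit(xs-.55,lo,1),np.polyfit(xs-.55,hi,1),"front",np.round(L[:,0].min(),3))
E
```

```text
top blue 70 [0.03926523 0.62874919] [0.6318 0.0784 0.064 ] [[0.626, -0.014, 0.048], [0.636, 0.177, 0.096]]
 post 0.184 32 [0.626 0.175] [0.648 0.194] [0.6368 0.1834 0.0897]
 post 0.081 32 [0.622 0.072] [0.642 0.089] [0.632  0.0798 0.0903]
 post -0.0225 33 [ 0.618 -0.032] [ 0.638 -0.014] [ 0.6277 -0.0231  0.0902]
 edges [-0.03986373 -0.02146211] [-0.04091821  0.19009262] front 0.455
side blue 36 [0.04455079 0.62974959] [0.6339 0.0923 0.0654] [[0.628, -0.016, 0.045], [0.639, 0.18, 0.097]]
 post 0.184 58 [0.628 0.172] [0.65  0.195] [0.6383 0.1829 0.0848]
 post 0.081 63 [0.624 0.069] [0.646 0.092] [0.6334 0.0787 0.0872]
 post -0.0225 65 [ 0.619 -0.036] [ 0.642 -0.013] [ 0.6294 -0.0242  0.0854]
 edges [-0.04964446 -0.02454173] [-0.05514069  0.19079309] front 0.458
```

View pics/t0z.png

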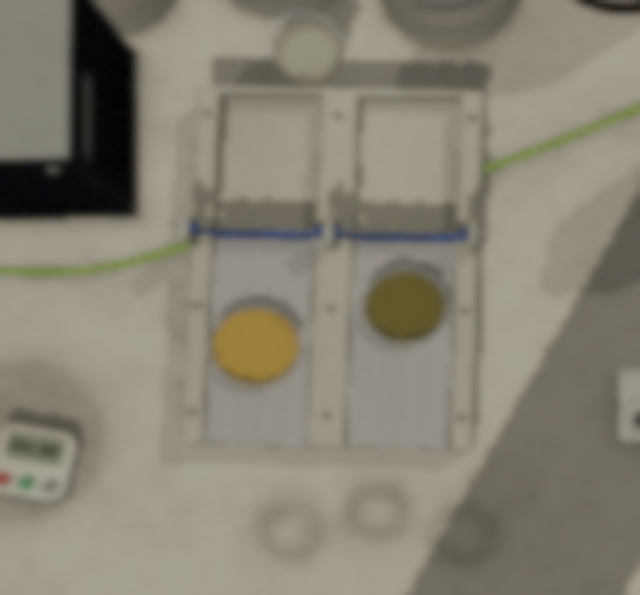

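View pics/s0z.png

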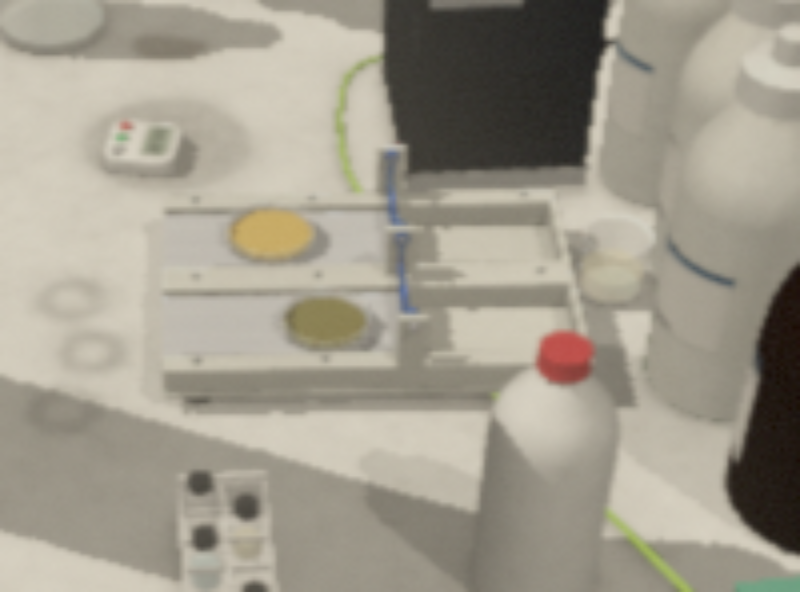

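Amber dish is in the left lane (top image about (255,247)) and the dark one in the right (292,236). Both flaps hang shut (blue lines, row ~217). The hatch is yawed about −2.4° with its origin at about (0.6335, 0.080). I'll turn the tool and shut the fingers.

```bash
python3 -m creep '[[0,0,0,-8.3,1],[0,0,0,-8.3,1],[0,0,0,-8.3,1],[0,0,0,-8.3,1],[0,0,0,-8.3,1]]' 30; python3 -m creep '[[0,0,0,-8.3,1],[0,0,0,-8.3,1],[0,0,0,-8.3,1],[0,0,0,-8.3,1],[0,0,0,0,1]]'
cat > g.py <<'E'
from h import *
O=np.array([.6335,.080]); a=-.042
hx=np.array([np.cos(a),np.sin(a)]); hy=np.array([-hx[1],hx[0]])
def toh(p): d=np.array(p)[:2]-O; return np.array([d@hx,d@hy])
def tow(h): return O+h[0]*hx+h[1]*hy
def show(h=None,z=None):
    s=arm.state(); R=np.array(s["tool_rot"]); p=np.array(s["tcp_pos"])
    print("t",s["time"],"tcp",np.round(p,4),"hatch",np.round(toh(p)*1000,1),"yawerr(toolturn deg)",round(np.degrees(np.arctan2(R[1,1],R[0,1])-a),2),"F",np.round(s["wrist_force"],2),"w",round(s["gripper_width"],4),"tilt",np.round(R[:,2],3))
    if h is not None:
        d=np.append(tow(np.array(h)/1000),z/1000)-p; print("tool shift mm",np.round(R.T@d*1000,1))
E
python3 -c "
from g import *
show((-165,52),190)"
```

```text
time: 1.5
tcp_pos: [0.1265, -0.5609, 0.1866]
tool_rot: [[0.564, 0.826, 0.0], [0.826, -0.564, -0.0], [-0.0, 0.0, -1.0]]
wrist_force: [-0.4, 1.1, -0.3]
gripper_width: 0.0538
time: 2.0
tcp_pos: [0.1265, -0.5609, 0.1866]
tool_rot: [[-0.0, 1.0, 0.0], [1.0, 0.0, -0.0], [-0.0, 0.0, -1.0]]
wrist_force: [0.2, 0.4, -0.0]
gripper_width: 0.014
t 2.0 tcp [ 0.1265 -0.5609  0.1866] hatch [-479.6 -661.7] yawerr(toolturn deg) 2.43 F [ 0.16  0.44 -0.02] w 0.014 tilt [ 0. -0. -1.]
tool shift mm [699.6 344.6  -3.5]
```

```bash
python3 -m creep '[[44,21,0,1.2,1],[44,21,0,1.2,1],[44,21,0,0,1],[44,21,0,0,1],[44,21,0,0,1]]'; python3 -m creep '[[44,21,0,0,1],[44,21,0,0,1],[44,21,0,0,1],[44,21,0,0,1],[44,21,0,0,1]]'
python3 -c "
from g import *
show((-165,52),150)"
```

```text
time: 2.5
tcp_pos: [0.241, -0.3445, 0.1849]
tool_rot: [[0.071, 0.997, 0.001], [0.997, -0.071, -0.003], [-0.003, 0.002, -1.0]]
wrist_force: [0.8, -0.3, 0.6]
gripper_width: 0.0003
time: 3.0
tcp_pos: [0.365, -0.1271, 0.1861]
tool_rot: [[0.092, 0.996, 0.007], [0.996, -0.092, -0.006], [-0.006, 0.008, -1.0]]
wrist_force: [1.4, -0.3, 0.5]
gripper_width: 0.0
t 3.0 tcp [ 0.365  -0.1271  0.1861] hatch [-259.6 -218.2] yawerr(toolturn deg) -2.9 F [ 1.44 -0.31  0.47] w 0.0 tilt [ 0.007 -0.006 -1.   ]
tool shift mm [274.9  80.5  35.2]
```

```bash
python3 -m creep '[[45,14,0,-0.6,1],[45,14,0,-0.6,1],[45,14,0,-0.6,1],[45,14,0,-0.6,1],[40,12,0,-0.5,1]]'; python3 -c "
from g import *
show((-165,52),100)"
```

```text
time: 3.5
tcp_pos: [0.4537, 0.0973, 0.1873]
tool_rot: [[0.056, 0.998, 0.014], [0.998, -0.056, -0.007], [-0.006, 0.014, -1.0]]
wrist_force: [0.8, -0.8, 0.3]
gripper_width: 0.0005
t 3.5 tcp [0.4537 0.0973 0.1873] hatch [-180.4    9.8] yawerr(toolturn deg) -0.79 F [ 0.84 -0.77  0.27] w 0.0005 tilt [ 0.014 -0.007 -1.   ]
tool shift mm [43.  13.6 87.2]
```

```bash
python3 -m creep '[[22,7,10,-0.4,1],[21,7,20,-0.4,1],[0,0,25,0,1],[0,0,20,0,1],[0,0,0,0,1]]'; python3 - <<'E'
from g import *
show((-165,52),43.5)
c=cap("top"); r=arm.regions_of("top","dish_amber")
for q in r[:2]:
    P=pts(c,q["region"]); print(q["confidence"],q["centre"],np.round(toh(P.mean(0))*1000,1))
cv2.imwrite("pics/t1.png",cv2.resize(c["pixels"][130:330,160:400],None,fx=3,fy=3))
c=cap("side"); cv2.imwrite("pics/s1.png",cv2.resize(c["pixels"][80:260,230:460],None,fx=3.4,fy=3.3))
E
```

```text
time: 4.0
tcp_pos: [0.4749, 0.1485, 0.111]
tool_rot: [[0.049, 0.999, 0.02], [0.999, -0.049, -0.004], [-0.003, 0.02, -1.0]]
wrist_force: [0.4, -0.4, -0.4]
gripper_width: 0.0003
t 4.0 tcp [0.4749 0.1485 0.111 ] hatch [-161.3   61.8] yawerr(toolturn deg) -0.38 F [ 0.4  -0.42 -0.42] w 0.0003 tilt [ 0.02  -0.004 -1.   ]
tool shift mm [-9.6 -4.9 67.5]
```

View pics/s1.png

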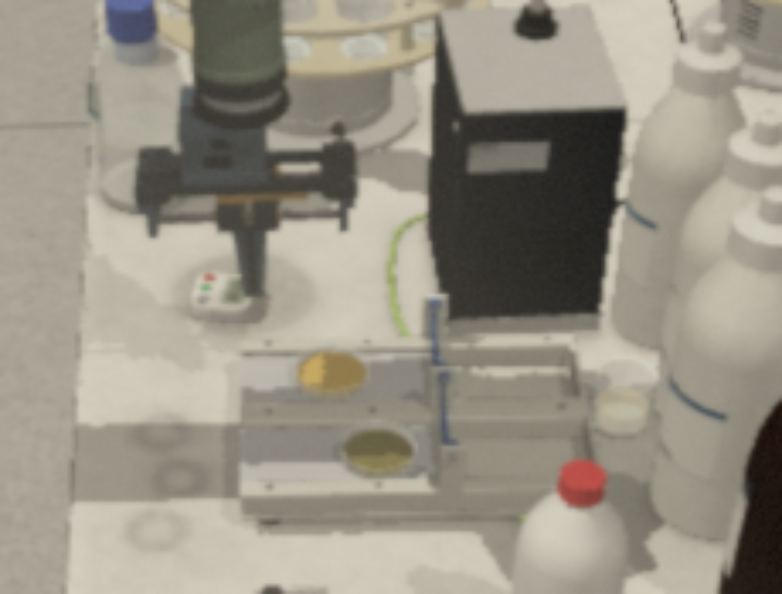

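View pics/t1.png

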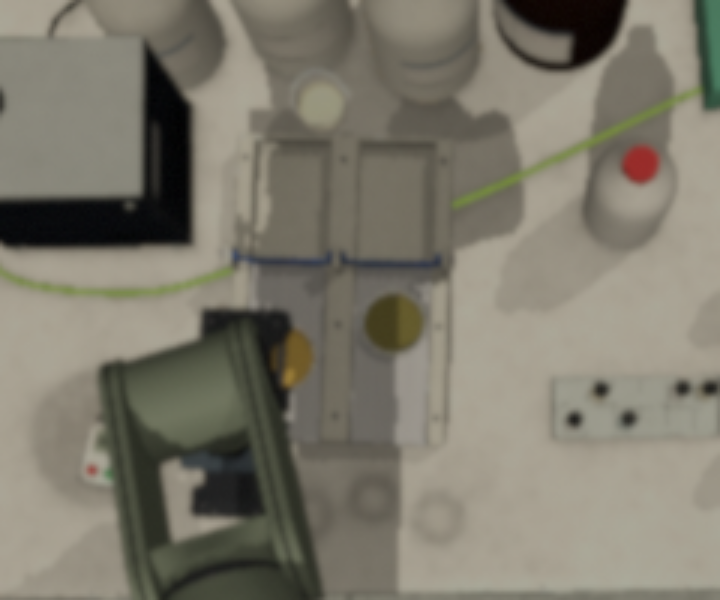

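Both pictures show the fingers behind the amber dish (side crop about (335,373)) and everything else undisturbed. Next I centre on the lane and descend.

```bash
python3 -m creep '[[-8,-4,10,0,1],[-2,-2,20,0,1],[0,0,20,-0.3,1],[0,0,10,0,1],[0,0,0,0,1]]'; python3 - <<'E'
from g import *
show((-165,52),43.5)
c=cap("side"); cv2.imwrite("pics/s2.png",cv2.resize(c["pixels"][80:260,230:460],None,fx=3.4,fy=3.3))
for t in("dish_amber","dish_dark"):
  for q in arm.regions_of("side",t)[:1]:
    P=pts(c,q["region"]); print(t,q["confidence"],q["centre"],np.round(toh(np.median(P,0))*1000,1))
E
```

```text
time: 4.65
tcp_pos: [0.475, 0.1366, 0.0564]
tool_rot: [[0.048, 0.998, 0.037], [0.999, -0.048, -0.0], [0.002, 0.037, -0.999]]
wrist_force: [-1.0, -0.1, -0.5]
gripper_width: 0.0006
t 4.65 tcp [0.475  0.1366 0.0564] hatch [-160.7   49.9] yawerr(toolturn deg) -0.33 F [-1.03 -0.11 -0.51] w 0.0006 tilt [ 0.037 -0.    -0.999]
tool shift mm [ 2.1 -4.7 12.8]
dish_amber 0.55 [326.0, 191.1] [-92.2  61.5]
dish_dark 0.59 [342.0, 214.2] [-55.4 -51.4]
```

View pics/s2.png

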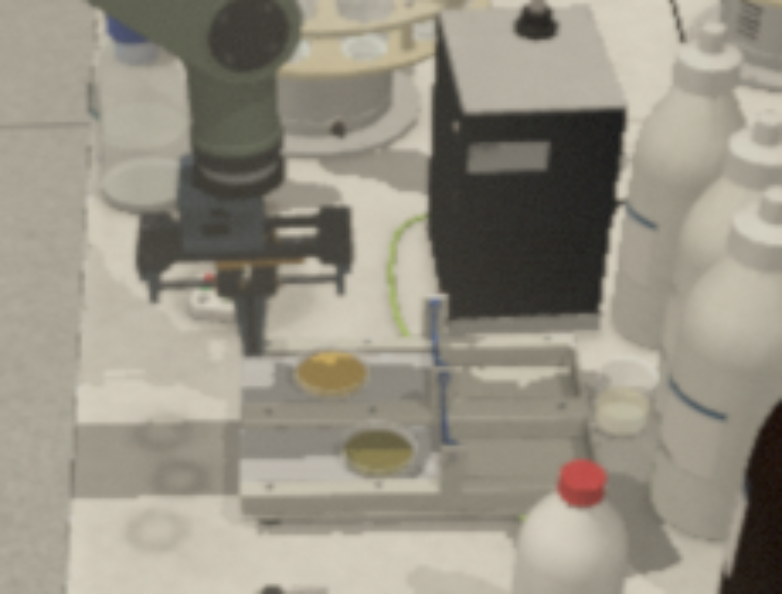

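```bash
python3 -m creep '[[2,-2,7,-0.3,1],[0,-1,4,0,1],[0,0,2,0,1]]'; python3 - <<'E'
from g import *
show((-130,52),43.5)
E
```

```text
time: 5.1
tcp_pos: [0.4755, 0.1401, 0.046]
tool_rot: [[0.041, 0.998, 0.044], [0.999, -0.042, 0.002], [0.004, 0.044, -0.999]]
wrist_force: [-0.4, 0.0, 1.2]
gripper_width: 0.0004
t 5.1 tcp [0.4755 0.1401 0.046 ] hatch [-160.3   53.4] yawerr(toolturn deg) 0.02 F [-0.38  0.03  1.17] w 0.0004 tilt [ 0.044  0.002 -0.999]
tool shift mm [-1.5 30.2  3.8]
```

```bash
python3 -m creep '[[0,8,1,0,1],[0,8,1,0,1],[0,8,0.4,0,1],[0,8,0.4,0,1],[0,8,0.4,0,1]]'; python3 - <<'E'
from g import *
show((-80,52),44)
c=cap("side"); cv2.imwrite("pics/s3.png",cv2.resize(c["pixels"][80:260,230:460],None,fx=3.4,fy=3.3))
for t in("dish_amber","dish_dark"):
  for q in arm.regions_of("side",t)[:1]:
    P=pts(c,q["region"]); print(t,q["confidence"],q["centre"],np.round(toh(np.median(P,0))*1000,1))
E
```

```text
time: 5.6
tcp_pos: [0.5189, 0.1386, 0.0444]
tool_rot: [[0.041, 0.998, 0.045], [0.999, -0.041, 0.002], [0.004, 0.045, -0.999]]
wrist_force: [-0.6, -0.2, 0.3]
gripper_width: 0.0003
t 5.6 tcp [0.5189 0.1386 0.0444] hatch [-116.9   53.8] yawerr(toolturn deg) 0.06 F [-0.57 -0.17  0.34] w 0.0003 tilt [ 0.045  0.002 -0.999]
tool shift mm [-1.8 36.9  2. ]
dish_amber 0.73 [326.5, 190.5] [-90.3  56.7]
dish_dark 0.91 [338.9, 212.6] [-57.2 -52.5]
```

View pics/s3.png

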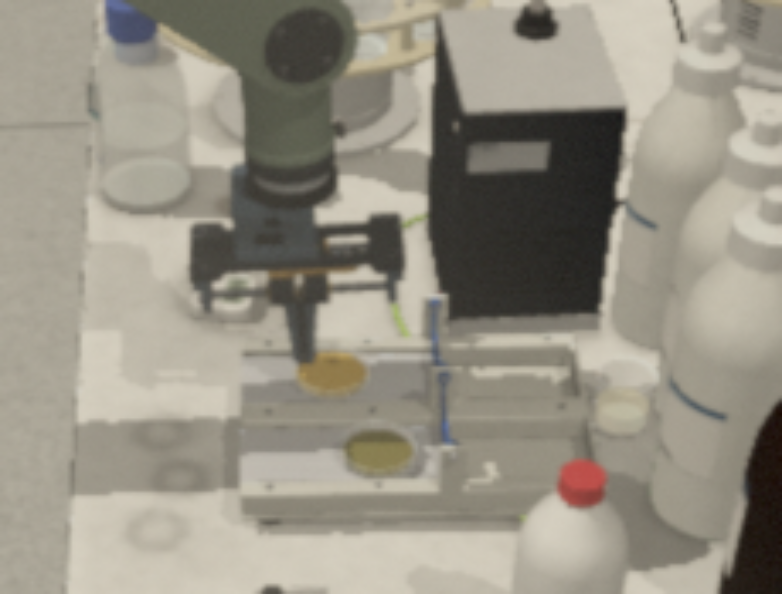

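```bash
python3 - <<'E'
from g import *
s=arm.state(); p=np.array(s["tcp_pos"])
for n in("side","top"):
    c=cap(n); print(n,"tcp px",np.round(proj(c,p),1),"dishcentre-if-h-93",np.round(proj(c,np.append(tow((-.0935,.055)),.052)),1))
    if n=="side":
        b=cv2.resize(c["pixels"][165:215,290:370],None,fx=10,fy=10,interpolation=cv2.INTER_CUBIC); cv2.imwrite("pics/s4.png",b)
        c0=dict(np.load("side0.npz")); b=cv2.resize(c0["pixels"][165:215,290:370],None,fx=10,fy=10,interpolation=cv2.INTER_CUBIC); cv2.imwrite("pics/s4b.png",b)
    for q in arm.regions_of(n,"dish_amber")[:1]:
        P=pts(c,q["region"]); H=np.array([toh(x) for x in P])*1000
        print(q["region"].sum(),q["centre"],np.round(np.percentile(H,[2,50,98],axis=0),1).tolist(),np.round(np.percentile(P[:,2],[2,50,98]),3))
        vu=np.argwhere(q["region"]); print(vu.min(0),vu.max(0))
    z=c["range_z"]
    P=pts(c,np.ones((480,640),bool)); k=(abs(P[:,0]-p[0])<.035)&(abs(P[:,1]-p[1])<.03)&(P[:,2]>.056)&(P[:,2]<.1)
    print("finger pts",k.sum(),np.round(P[k][:20],3).tolist())
E
```

```text
side tcp px [319.3 193.9] dishcentre-if-h-93 [327.1 191.4]
316 [326.8, 190.3] [[-123.3, 22.3], [-91.0, 54.1], [-61.2, 90.8]] [0.039 0.047 0.057]
[184 317] [201 338]
finger pts 48 [[0.509, 0.127, 0.1], [0.52, 0.128, 0.098], [0.526, 0.127, 0.099], [0.508, 0.126, 0.096], [0.514, 0.123, 0.098], [0.517, 0.124, 0.098], [0.52, 0.125, 0.096], [0.508, 0.121, 0.096], [0.514, 0.123, 0.095], [0.518, 0.145, 0.077], [0.52, 0.122, 0.095], [0.523, 0.123, 0.094], [0.526, 0.123, 0.094], [0.547, 0.168, 0.057], [0.508, 0.124, 0.09], [0.511, 0.128, 0.087], [0.514, 0.123, 0.091], [0.518, 0.136, 0.081], [0.52, 0.125, 0.089], [0.523, 0.121, 0.092]]
top tcp px [253.8 256.2] dishcentre-if-h-93 [253.3 247.8]
293 [412.3, 225.1] [[-38.1, -432.6], [-20.9, -405.2], [5.6, -386.9]] [0.002 0.076 0.104]
[217 404] [235 422]
finger pts 0 []
```

View pics/s4.png

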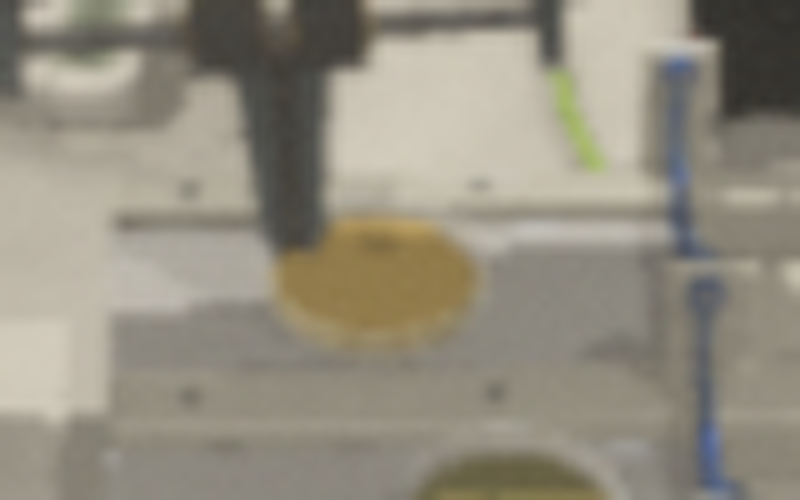

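View pics/s4b.png

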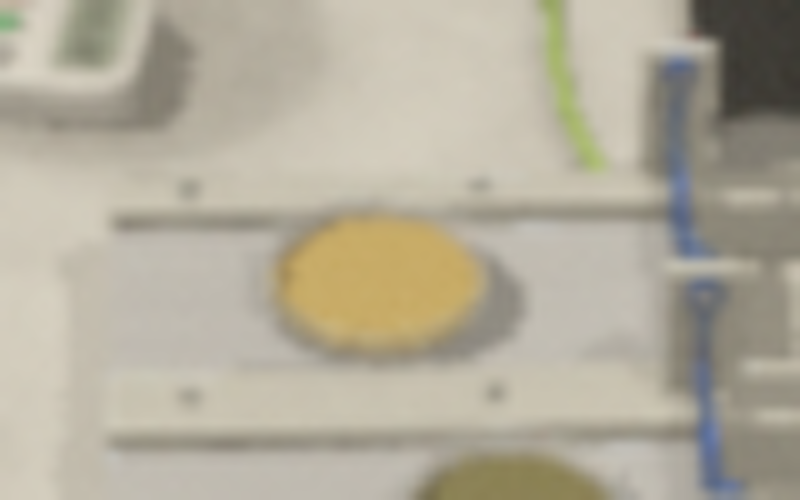

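```bash
python3 - <<'E'
from g import *
c=cap("side"); 
for v in range(172,204,2):
    row=[]
    for u in (314,316,318,319,320,321,322,324,327):
        m=np.zeros((480,640),bool); m[v,u]=1; P=pts(c,m)
        row.append("(%.0f %.0f %.0f)"%(*(toh(P[0])*1000),P[0][2]*1000) if len(P) else "-")
    print(v,*row)
s=arm.state(); print(s["tcp_pos"],s["wrist_force"],s["wrist_torque"],s["time"])
E
```

```text
172 (-132 38 138) (-126 38 139) (-120 47 132) (-118 41 136) (-115 35 141) (-112 35 140) (-109 39 137) (-99 215 5) (-89 221 0)
174 (-132 35 134) (-126 34 134) (-121 47 125) (-118 39 130) (-115 41 129) (-112 34 135) (-109 40 130) (-99 204 5) (-89 201 7)
176 (-132 38 124) (-126 41 122) (-121 47 117) (-118 42 121) (-115 38 124) (-112 36 125) (-109 31 129) (-99 192 6) (-90 194 4)
178 (-132 35 119) (-127 31 122) (-121 34 120) (-118 36 118) (-115 37 117) (-112 37 118) (-109 38 117) (-100 184 4) (-90 180 7)
180 (-133 182 -2) (-127 36 111) (-121 40 108) (-118 37 110) (-115 38 109) (-112 32 114) (-109 37 110) (-100 174 3) (-90 172 5)
182 (-133 106 49) (-127 38 102) (-121 35 104) (-118 38 102) (-115 36 104) (-112 38 102) (-109 39 101) (-101 113 43) (-92 108 47)
184 (-133 93 51) (-127 42 92) (-121 38 95) (-118 38 95) (-115 39 94) (-112 36 96) (-109 36 96) (-102 86 56) (-93 90 53)
186 (-133 95 42) (-127 36 89) (-121 41 85) (-118 44 82) (-115 39 86) (-112 36 89) (-109 34 90) (-102 88 47) (-93 90 45)
188 (-133 89 39) (-127 35 82) (-121 42 76) (-118 38 79) (-115 39 79) (-112 42 76) (-109 77 48) (-10
[... 273 characters left out ...]
 47) (-127 65 35) (-121 44 52) (-118 45 51) (-115 47 49) (-112 47 49) (-109 48 48) (-103 52 45) (-94 53 44)
196 (-134 46 43) (-127 47 42) (-121 44 44) (-119 35 51) (-116 32 53) (-112 47 41) (-109 41 46) (-103 40 47) (-94 43 44)
198 (-134 38 41) (-128 39 41) (-122 38 41) (-119 35 43) (-116 35 44) (-113 31 46) (-110 24 53) (-104 27 50) (-95 27 50)
200 (-134 25 44) (-128 27 42) (-122 32 39) (-119 31 39) (-116 31 39) (-113 31 39) (-110 25 44) (-104 21 47) (-95 26 43)
202 (-134 12 48) (-128 15 45) (-122 16 44) (-119 10 49) (-116 10 49) (-113 13 46) (-110 8 50) (-104 5 53) (-95 10 48)
[0.51735517 0.13861532 0.04432957] [ 0.38692619 -0.11222995  0.25042503] [-0.03075768 -0.10634975  0.00925875] 6.0
```

```bash
python3 - <<'E'
from g import *
c=dict(np.load("side0.npz"))
for p in([.475,.1366,.0564],[.475,.1366,.080],[.475,.1366,.09],[.4749,.1485,.111],[.4749,.1485,.14],[.1264,-.5604,.1857],[.1264,-.5604,.2157]): print(p,np.round(proj(c,p),1))
P=None
cv2.imwrite("pics/s0g.png",cv2.resize(c["pixels"][290:420,50:160],None,fx=5,fy=4.6))
E
```

```text
[0.475, 0.1366, 0.0564] [304.9 191.8]
[0.475, 0.1366, 0.08] [304.6 185.6]
[0.475, 0.1366, 0.09] [304.5 183. ]
[0.4749, 0.1485, 0.111] [304.1 174.9]
[0.4749, 0.1485, 0.14] [303.8 166.9]
[0.1264, -0.5604, 0.1857] [126.7 387.9]
[0.1264, -0.5604, 0.2157] [122.2 379.2]
```

View pics/s0g.png

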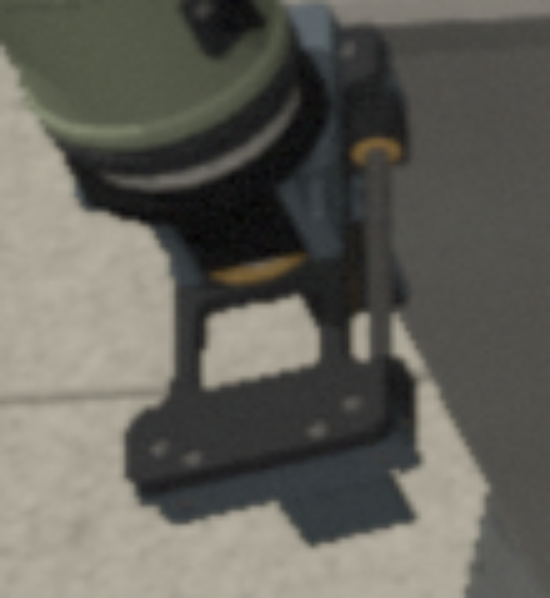

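The side picture shows the tip at pixel (319,190), above the unmoved dish. It sits about 30 mm higher than the TCP reading suggests, so the picture and the state disagree. I'll back off behind the dish and descend while watching force and images.

```bash
python3 -m creep '[[-1,-12,-0.6,0,1],[-1,-12,-0.6,0,1],[0,-12,-0.6,0,1],[0,-12,-0.6,0,1],[0,0,0,0,1]]'; cat > look.py <<'E'
from g import *
import sys
show()
c=cap("side"); s=arm.state(); p=np.array(s["tcp_pos"])
u0,v0=map(int,proj(c,p)); 
im=c["pixels"]; z=c["range_z"]
# dark finger pixels near TCP column; lowest row
g=im.astype(int).max(2)
print("tcp px",u0,v0)
for v in range(v0-16,v0+10,1):
    m=np.zeros((480,640),bool); m[v,u0-1:u0+2]=1; P=np.median(pts(c,m),0); print(v,g[v,u0-5:u0+6].tolist(),np.round(toh(P)*1000),round(P[2]*1000))
cv2.imwrite("pics/"+sys.argv[1],cv2.resize(im[140:240,270:430],None,fx=5,fy=5,interpolation=cv2.INTER_CUBIC))
E
python3 look.py s5.png
```

```text
time: 6.5
tcp_pos: [0.4624, 0.1382, 0.0445]
tool_rot: [[0.04, 0.998, 0.042], [0.999, -0.04, 0.002], [0.003, 0.042, -0.999]]
wrist_force: [0.4, 0.3, 0.5]
gripper_width: 0.0004
t 6.5 tcp [0.4624 0.1382 0.0445] hatch [-173.4   51. ] yawerr(toolturn deg) 0.1 F [0.43 0.27 0.48] w 0.0004 tilt [ 0.042  0.002 -0.999]
tcp px 301 194
178 [82, 77, 74, 72, 72, 78, 84, 113, 148, 164, 169] [-170.   39.] 117
179 [84, 76, 73, 73, 76, 81, 87, 119, 158, 175, 176] [-170.   32.] 119
180 [89, 80, 75, 74, 77, 79, 87, 127, 167, 180, 181] [-170.   34.] 114
181 [95, 82, 77, 72, 74, 82, 88, 134, 174, 187, 189] [-170.   32.] 111
182 [107, 85, 78, 73, 76, 80, 90, 134, 172, 181, 185] [-171.   33.] 107
183 [119, 88, 79, 72, 74, 80, 91, 137, 175, 179, 181] [-171.   36.] 101
184 [126, 90, 78, 71, 73, 81, 92, 141, 178, 181, 181] [-171.   36.] 97
185 [139, 92, 82, 74, 75, 79, 92, 138, 175, 177, 177] [-171.   40.] 91
186 [157, 101, 80, 74, 72, 77, 87, 117, 146, 150, 150] [-171.   35.] 90
187 [165, 107, 84, 73, 72, 82, 87, 108, 131, 135, 140] [-171.   35.] 87
188 [170, 121, 84, 75, 75, 78, 90, 127, 158, 163, 163] [-171
[... 461 characters left out ...]
62.] 38
195 [200, 194, 192, 192, 191, 188, 174, 143, 138, 138, 137] [-173.   58.] 37
196 [204, 194, 192, 191, 191, 187, 172, 144, 138, 139, 139] [-173.   52.] 38
197 [205, 195, 192, 191, 184, 169, 156, 142, 140, 141, 141] [-173.   44.] 41
198 [204, 194, 191, 191, 179, 154, 141, 140, 141, 139, 139] [-173.   41.] 39
199 [203, 194, 192, 191, 179, 153, 140, 140, 140, 139, 139] [-173.   37.] 39
200 [205, 195, 193, 191, 180, 152, 142, 140, 138, 139, 138] [-173.   30.] 41
201 [203, 194, 192, 191, 180, 153, 144, 141, 140, 141, 142] [-173.   29.] 38
202 [203, 194, 193, 191, 178, 153, 150, 149, 150, 149, 150] [-172.   13.] 48
203 [202, 193, 191, 190, 176, 149, 147, 148, 147, 149, 148] [-172.    8.] 48
```

View pics/s5.png

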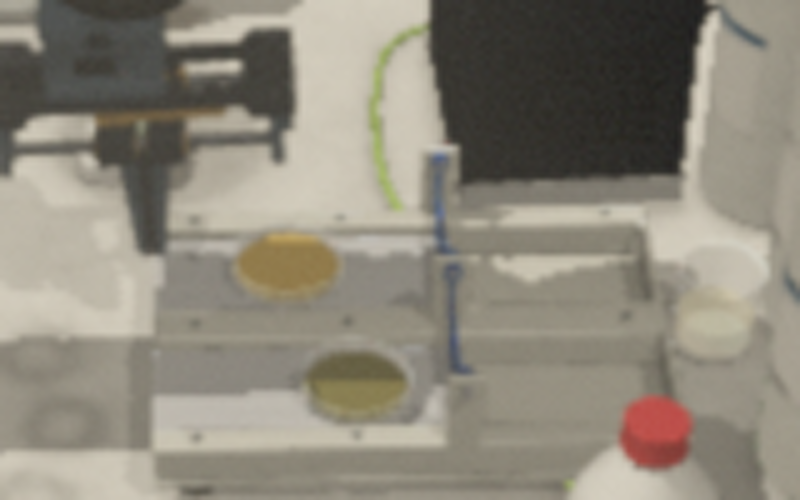

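```bash
python3 -m creep '[[0,6,6,0,1],[0,0,6,0,1],[0,0,6,0,1],[0,0,3,0,1],[0,0,0,0,1]]'; python3 look.py s6.png | cut -c1-150
```

```text
time: 7.05
tcp_pos: [0.4732, 0.1385, 0.022]
tool_rot: [[0.04, 0.998, 0.045], [0.999, -0.04, 0.002], [0.004, 0.045, -0.999]]
wrist_force: [0.4, -1.2, 0.6]
gripper_width: 0.0008
t 7.05 tcp [0.4732 0.1385 0.022 ] hatch [-162.6   51.7] yawerr(toolturn deg) 0.09 F [ 0.43 -1.23  0.58] w 0.0008 tilt [ 0.045  0.002 -0.999]
tcp px 304 200
184 [105, 81, 75, 73, 71, 75, 79, 87, 124, 147, 156] [-162.   31.] 101
185 [121, 87, 82, 73, 72, 74, 82, 90, 133, 164, 167] [-162.   37.] 93
186 [138, 91, 81, 75, 71, 75, 82, 87, 118, 146, 147] [-162.   37.] 89
187 [169, 99, 82, 78, 73, 76, 83, 89, 113, 137, 136] [-162.   37.] 85
188 [179, 105, 85, 76, 71, 75, 81, 91, 128, 161, 161] [-163.   34.] 83
189 [174, 116, 87, 79, 75, 76, 80, 93, 134, 167, 169] [-163.   33.] 81
190 [172, 126, 86, 80, 73, 75, 81, 91, 117, 138, 141] [-163.   35.] 75
191 [177, 144, 94, 78, 74, 72, 79, 88, 103, 124, 124] [-163.   34.] 73
192 [186, 162, 99, 77, 75, 73, 78, 89, 111, 131, 133] [-163.   39.] 64
193 [191, 169, 103, 80, 75, 73, 81, 90, 116, 138, 137] [-163.   35.] 64
194 [192, 171, 113, 84, 73, 72, 80, 90, 116, 135, 139] [-163
[... 458 characters left out ...]
31.] 40
201 [191, 179, 155, 143, 142, 140, 141, 143, 142, 142, 143] [-164.   27.] 40
202 [191, 178, 154, 148, 149, 150, 150, 149, 151, 150, 150] [-164.   13.] 48
203 [191, 176, 148, 147, 147, 148, 149, 150, 148, 144, 143] [-163.    6.] 50
204 [191, 174, 145, 144, 146, 145, 146, 146, 142, 126, 125] [-163.    2.] 49
205 [188, 173, 147, 145, 145, 146, 148, 146, 145, 135, 133] [-163.   -3.] 50
206 [160, 152, 145, 148, 147, 148, 149, 148, 149, 148, 145] [-163.   -6.] 48
207 [136, 139, 148, 152, 154, 156, 155, 154, 156, 154, 154] [-164.   -8.] 46
208 [134, 135, 140, 148, 147, 147, 146, 146, 148, 147, 145] [-164.   -8.] 42
209 [134, 134, 137, 141, 140, 140, 142, 141, 140, 140, 138] [-164.  -13.] 43
```

View pics/s6.png

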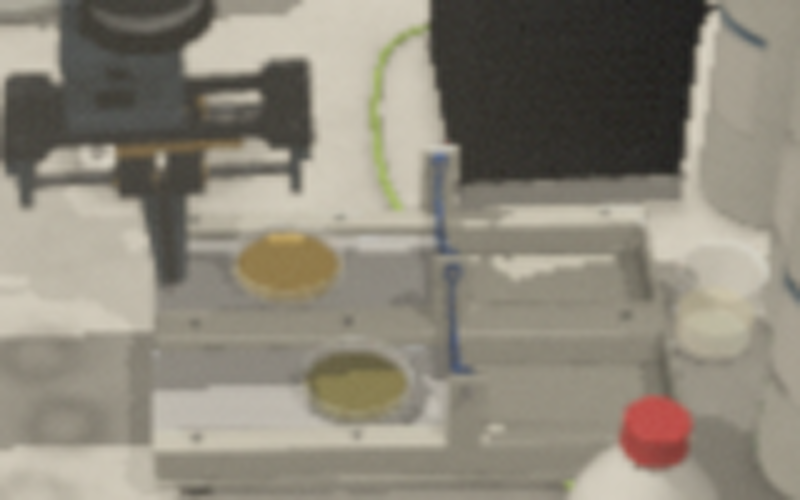

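```bash
python3 -m creep '[[0,0,3.5,0,1],[0,0,2.5,0,1],[0,0,0,0,1]]'; python3 look.py s7.png | cut -c1-150|sed -n '1,7p;14,28p'
```

```text
time: 7.4
tcp_pos: [0.4738, 0.1385, 0.0158]
tool_rot: [[0.04, 0.998, 0.046], [0.999, -0.041, 0.002], [0.004, 0.046, -0.999]]
wrist_force: [0.4, -0.0, -0.1]
gripper_width: -0.0001
t 7.4 tcp [0.4738 0.1385 0.0158] hatch [-162.    51.8] yawerr(toolturn deg) 0.08 F [ 0.38 -0.02 -0.08] w -0.0001 tilt [ 0.046  0.002 -0.999]
tcp px 304 201
185 [121, 84, 77, 73, 71, 73, 78, 85, 116, 149, 167] [-162.   36.] 93
186 [133, 87, 79, 72, 71, 72, 79, 85, 106, 135, 144] [-162.   34.] 92
187 [150, 91, 79, 75, 73, 73, 80, 84, 102, 126, 136] [-162.   35.] 86
188 [172, 100, 82, 77, 71, 72, 81, 86, 114, 147, 161] [-163.   35.] 83
189 [173, 111, 85, 76, 72, 73, 80, 89, 115, 151, 166] [-163.   36.] 78
196 [189, 170, 113, 87, 77, 73, 78, 89, 112, 136, 139] [-163.   37.] 50
197 [190, 172, 126, 93, 81, 80, 81, 95, 120, 138, 140] [-164.   36.] 48
198 [191, 175, 137, 112, 107, 107, 112, 123, 132, 137, 138] [-164.   36.] 44
199 [191, 178, 148, 131, 132, 131, 132, 135, 137, 138, 137] [-164.   37.] 39
200 [191, 179, 153, 140, 138, 139, 138, 139, 139, 140, 140] [-164.   29.] 42
201 [191, 179, 153, 143, 141, 141, 142, 142, 141, 142, 142] [-164.   29.] 38
202 [190, 179, 154, 149, 149, 148, 150, 150, 149, 151, 150] [-164.   12.] 48
203 [190, 177, 148, 147, 147, 148, 147, 149, 148, 144, 144] [-163.    7.] 49
204 [190, 175, 146, 146, 147, 145, 146, 148, 140, 125, 126] [-163.    2.] 49
205 [188, 174, 147, 146, 146, 147, 147, 147, 142, 133, 132] [-164.   -1.] 47
206 [159, 152, 143, 148, 148, 148, 149, 148, 149, 147, 147] [-163.   -5.] 48
207 [135, 139, 148, 153, 154, 155, 155, 155, 156, 155, 155] [-164.   -7.] 45
208 [132, 134, 141, 148, 147, 147, 146, 148, 147, 148, 148] [-164.  -11.] 45
209 [132, 135, 136, 141, 141, 139, 140, 140, 140, 140, 140] [-164.  -15.] 44
210 [135, 144, 152, 141, 140, 139, 141, 140, 141, 140, 140] [-164.  -17.] 42
```

View pics/s7.png

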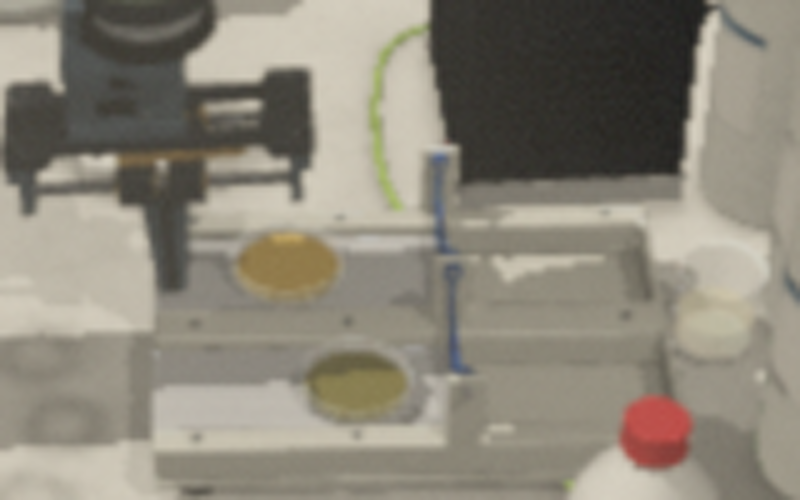

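```bash
python3 -m creep '[[0,8,0.4,0,1],[0,8,0.4,0,1],[0,8,0.4,0,1],[0,8,0.4,0,1],[0,8,0.4,0,1]]'; cat > look2.py <<'E'
from g import *
import sys
show()
c=cap("side"); im=c["pixels"]
for t in("dish_amber","dish_dark"):
  for q in arm.regions_of("side",t)[:1]:
    P=pts(c,q["region"]); print(t,round(q["confidence"],2),np.round(q["centre"],1),np.round(toh(np.median(P,0))*1000,1),round(np.median(P[:,2])*1000,1))
cv2.imwrite("pics/"+sys.argv[1],cv2.resize(im[140:240,270:430],None,fx=5,fy=5,interpolation=cv2.INTER_CUBIC))
E
python3 look2.py s8.png
```

```text
time: 7.95
tcp_pos: [0.5174, 0.1369, 0.0163]
tool_rot: [[0.04, 0.998, 0.047], [0.999, -0.04, 0.003], [0.005, 0.047, -0.999]]
wrist_force: [0.0, -0.0, 0.3]
gripper_width: 0.0003
t 7.95 tcp [0.5174 0.1369 0.0163] hatch [-118.4   52. ] yawerr(toolturn deg) 0.1 F [ 0.03 -0.02  0.35] w 0.0003 tilt [ 0.047  0.003 -0.999]
dish_amber 0.81 [329.9 193.5] [-75.3  57. ] 47.0
dish_dark 0.67 [339.6 214.2] [-55.7 -51.4] 47.0
```

View pics/s8.png

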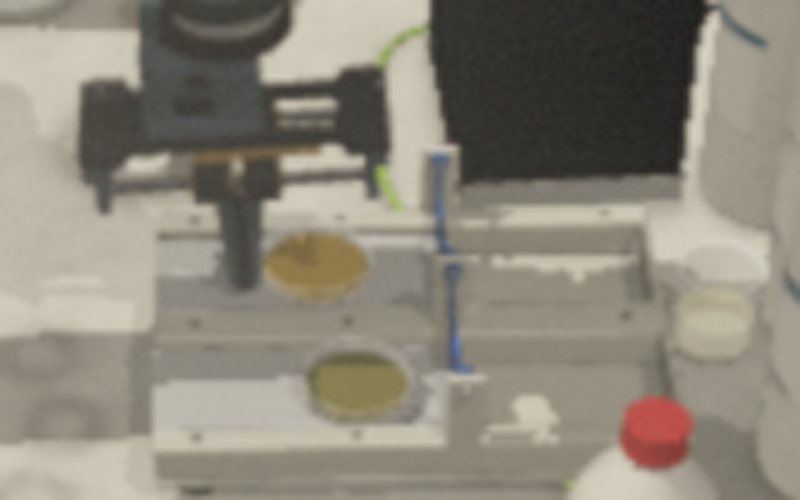

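```bash
python3 -m creep '[[0,8,0.5,0,1],[0,8,0.5,0,1],[0,8,0.4,0,1],[0,8,0.4,0,1],[0,7,0.4,0,1]]'; python3 look2.py s9.png
```

```text
time: 8.6
tcp_pos: [0.5574, 0.1351, 0.0156]
tool_rot: [[0.04, 0.998, 0.045], [0.999, -0.04, 0.002], [0.004, 0.045, -0.999]]
wrist_force: [0.5, -0.5, 0.6]
gripper_width: 0.0001
t 8.6 tcp [0.5574 0.1351 0.0156] hatch [-78.4  51.9] yawerr(toolturn deg) 0.11 F [ 0.46 -0.49  0.65] w 0.0001 tilt [ 0.045  0.002 -0.999]
dish_amber 0.51 [345.3 190.5] [-34.8  57.4] 46.9
dish_dark 0.74 [341.6 215.4] [-54.4 -51. ] 46.6
```

View pics/s9.png

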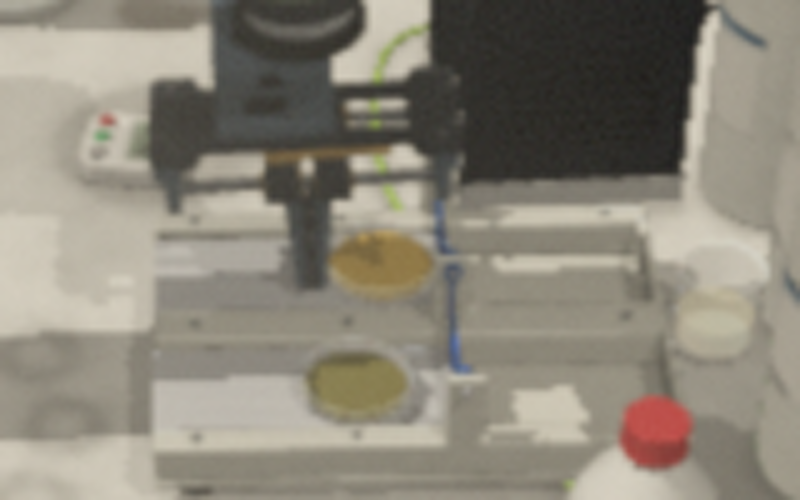

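```bash
python3 - <<'E'
from g import *
c=cap("side")
for v in range(170,192,2):
    row=[]
    for u in (303,304,305,345,350,355,357,358,359,360):
        m=np.zeros((480,640),bool); m[v,u]=1; P=pts(c,m)
        row.append("(%.0f %.0f %.0f)"%(*(toh(P[0])*1000),P[0][2]*1000) if len(P) else "-")
    print(v,*row)
E
```

```text
170 (-163 15 164) (-160 18 162) (-157 16 163) (-43 30 150) (-12 220 7) (-17 12 163) (-10 16 160) (-8 13 162) (-5 12 162) (-2 14 161)
172 (-163 15 156) (-160 12 159) (-157 10 161) (-30 210 7) (-13 214 4) (-8 94 94) (-10 14 154) (-7 15 154) (-5 13 155) (-1 17 152)
174 (-163 14 151) (-161 16 149) (-158 15 150) (-44 18 145) (-29 20 143) (-15 19 143) (-10 13 148) (-7 12 149) (-5 12 149) (9 104 79)
176 (-164 15 142) (-161 12 145) (-158 12 145) (-44 14 141) (-14 195 1) (-6 104 71) (-10 16 138) (-7 15 139) (-4 13 140) (9 102 72)
178 (-164 14 136) (-161 18 133) (-158 10 139) (-31 187 -0) (-14 185 1) (-6 109 60) (-9 17 130) (-6 17 130) (-4 14 133) (9 103 64)
180 (-168 181 -1) (-161 17 127) (-158 15 128) (-31 176 1) (-16 165 9) (-6 104 56) (1 106 54) (2 92 65) (7 107 53) (10 102 57)
182 (-168 171 -1) (-161 16 120) (-158 15 121) (-37 98 53) (-21 105 47) (-6 102 49) (0 98 53) (1 81 65) (7 103 48) (10 99 51)
184 (-167 100 47) (-164 103 44) (-160 94 51) (-37 95 48) (-22 86 54) (-6 96 46) (-0 91 50) (0 68 68) (6 94 48) (10 97 45)
186 (-167 93 45) (-164 92 45) (-161 97 41) (-37 87 46) (-22 87 46) (-8 74 56) (-0 90 43) (0 66 62) (3 66 62) (10 95 39)
188 (-167 86 42) (-164 85 43) (-161 92 37) (-38 80 44) (-23 74 48) (-8 75 47) (-3 63 57) (0 62 58) (2 50 67) (10 94 32)
190 (-167 81 38) (-164 78 41) (-161 81 38) (-39 66 48) (-24 65 48) (-8 72 42) (-2 68 45) (-0 55 56) (-2 9 92) (1 10 92)
```

```bash
python3 -m creep '[[0,7,0.3,0,1],[0,7,0.3,0,1],[0,7,0.3,0,1],[0,7,0.3,0,1],[0,6,0.3,0,1]]'; python3 look2.py s10.png
```

```text
time: 9.3
tcp_pos: [0.5915, 0.1336, 0.0152]
tool_rot: [[0.039, 0.998, 0.042], [0.999, -0.039, 0.002], [0.004, 0.042, -0.999]]
wrist_force: [-0.7, -0.2, 0.7]
gripper_width: 0.0005
t 9.3 tcp [0.5915 0.1336 0.0152] hatch [-44.3  51.8] yawerr(toolturn deg) 0.15 F [-0.69 -0.21  0.66] w 0.0005 tilt [ 0.042  0.002 -0.999]
dish_amber 0.6 [350.5 189.1] [-12.7  69.1] 47.0
dish_dark 0.81 [341.3 213.1] [-55.6 -52. ] 46.8
```

View pics/s10.png

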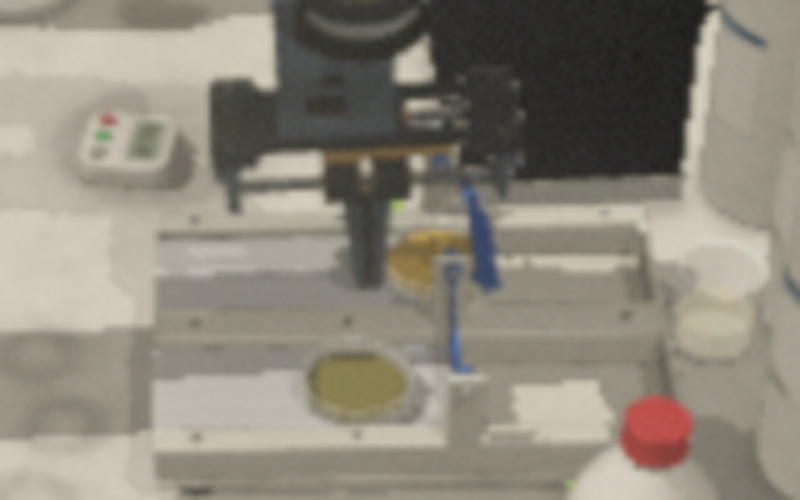

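```bash
python3 -m creep '[[0,7,0.2,0,1],[0,7,0.2,0,1],[0,7,0.2,0,1],[0,7,0.2,0,1],[0,6,0.2,0,1]]'; python3 look2.py s11.png
```

```text
time: 9.95
tcp_pos: [0.6267, 0.1321, 0.0156]
tool_rot: [[0.039, 0.998, 0.041], [0.999, -0.039, 0.002], [0.003, 0.041, -0.999]]
wrist_force: [-1.1, 0.1, -0.2]
gripper_width: 0.0005
t 9.95 tcp [0.6267 0.1321 0.0156] hatch [-9.  51.8] yawerr(toolturn deg) 0.16 F [-1.06  0.14 -0.22] w 0.0005 tilt [ 0.041  0.002 -0.999]
dish_amber 0.73 [371.3 194. ] [43.9 64.1] 36.1
dish_dark 0.65 [347.2 207.8] [-29.7 -13.5] 41.1
```

View pics/s11.png

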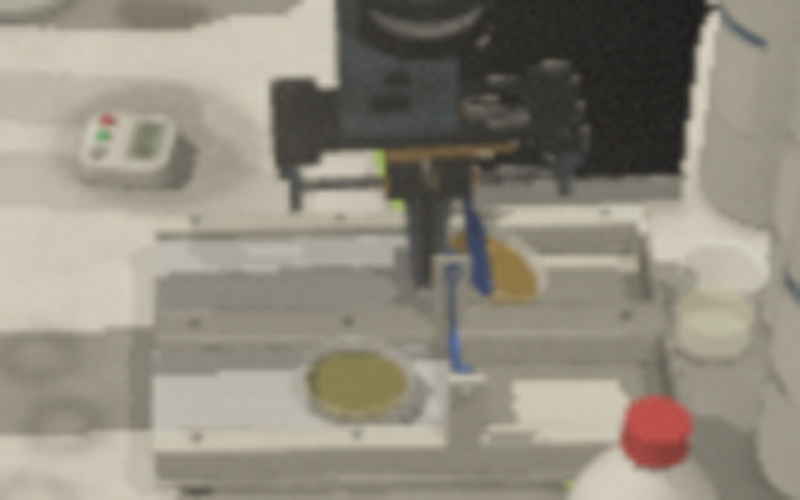

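```bash
python3 -m creep '[[0,7,0.2,0,1],[0,6,0.2,0,1],[0,5,0.2,0,1],[0,0,0,0,1]]'; python3 look2.py s12.png
```

```text
time: 10.5
tcp_pos: [0.6444, 0.1314, 0.0156]
tool_rot: [[0.039, 0.998, 0.039], [0.999, -0.039, 0.002], [0.003, 0.039, -0.999]]
wrist_force: [0.5, 0.5, -0.5]
gripper_width: 0.0003
t 10.5 tcp [0.6444 0.1314 0.0156] hatch [ 8.7 51.8] yawerr(toolturn deg) 0.15 F [ 0.51  0.51 -0.54] w 0.0003 tilt [ 0.039  0.002 -0.999]
dish_amber 0.56 [372.6 197.1] [54.9 58.3] 28.3
dish_dark 0.55 [339.5 214. ] [-55.8 -51.6] 47.1
```

View pics/s12.png

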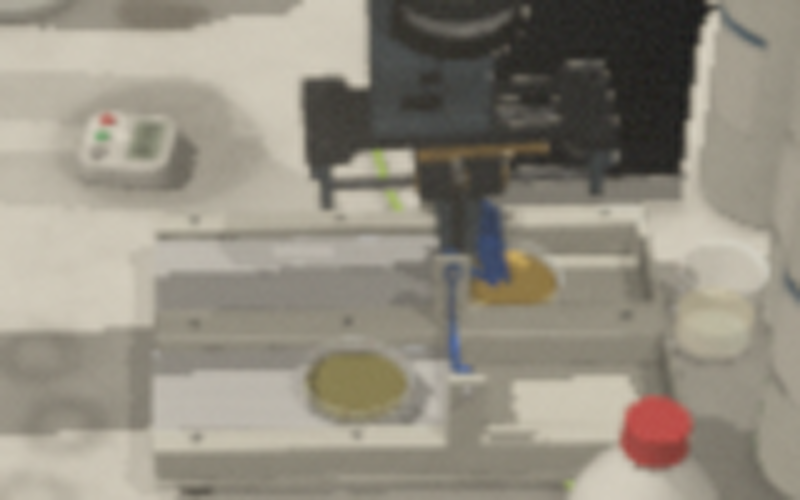

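The dish has dropped: its centre is at crop (515,275), with median z 28 mm, and the flap rests on the fingers. I'll draw back along the lane.

```bash
python3 -m creep '[[0,-6,-0.4,0,1],[0,-8,-0.4,0,1],[0,-10,-0.4,0,1],[0,-14,-0.6,0,1],[0,-16,-0.6,0,1]]'; python3 -m creep '[[0,-20,-0.6,0,1],[0,-20,-0.6,0,1],[0,-20,-0.6,0,1],[0,-20,-0.6,0,1],[0,0,0,0,1]]';python3 look2.py s13.png
```

```text
time: 11.15
tcp_pos: [0.5875, 0.1335, 0.0157]
tool_rot: [[0.039, 0.998, 0.041], [0.999, -0.039, 0.002], [0.003, 0.041, -0.999]]
wrist_force: [0.1, 0.8, 0.2]
gripper_width: 0.0003
time: 11.65
tcp_pos: [0.497, 0.1363, 0.0152]
tool_rot: [[0.038, 0.999, 0.038], [0.999, -0.038, 0.001], [0.003, 0.038, -0.999]]
wrist_force: [-0.1, 1.0, -0.3]
gripper_width: 0.0004
t 11.65 tcp [0.497  0.1363 0.0152] hatch [-138.7   50.5] yawerr(toolturn deg) 0.22 F [-0.06  1.05 -0.28] w 0.0004 tilt [ 0.038  0.001 -0.999]
dish_amber 0.79 [371.9 193.7] [46.8 64.7] 28.9
dish_dark 0.9 [339.8 214.5] [-56.7 -50.8] 47.2
```

View pics/s13.png

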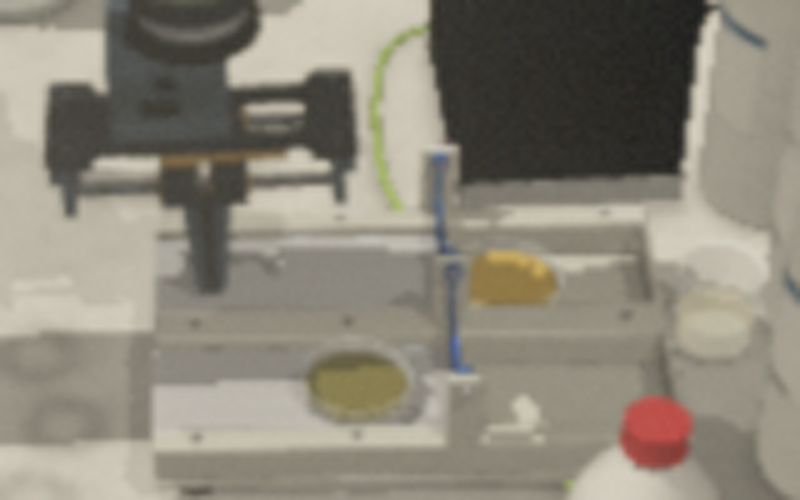

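The left flap hangs shut (crop (443,200)) and the amber dish lies in the tray. I'll raise the fingers and move clear for a final check.

```bash
python3 -m creep '[[0,-4,-15,0,1],[0,0,-30,0,1],[0,0,-40,0,1],[0,0,-40,0,1],[0,0,-40,0,1]]'; python3 -m creep '[[-40,-10,0,0,1],[-45,-10,0,0,1],[-45,-10,0,0,1],[-45,-10,0,0,1],[-45,-10,0,0,1]]'; python3 -m creep '[[-45,0,0,0,1],[-45,0,0,0,1],[0,0,0,0,1],[0,0,0,0,1]]'
python3 - <<'E'
from g import *
show()
for n in("top","side"):
    c=cap(n); cv2.imwrite(f"pics/{n}9.png",c["pixels"]); cv2.imwrite(f"pics/{n}9z.png",cv2.resize(c["pixels"][150:290,190:350] if n=="top" else c["pixels"][140:240,270:430],None,fx=5,fy=4))
    for t in["dish_amber","dish_dark","buffer_red","buffer_yellow","buffer_blue","timer"]:
        for r in arm.regions_of(n,t)[:1]:
            P=pts(c,r["region"]); print(n,t,round(r["confidence"],2),np.round(r["centre"]),np.round(np.median(P,0),3),np.round(toh(np.median(P,0))*1000),np.round(np.percentile(P[:,2],[5,95]),3))
            if t=="dish_amber":
                A=np.c_[P[:,:2]-P[:,:2].mean(0),np.ones(len(P))]; print("  plane",np.round(np.linalg.lstsq(A,P[:,2],rcond=None)[0],3))
    im=c["pixels"].astype(int); B=pts(c,(im[...,0]-im[...,2])>25); k=(abs(B[:,0]-.63)<.05)&(B[:,1]>-.03)&(B[:,1]<.2)&(B[:,2]>.03); B=B[k]
    for nm,s in(("L",1),("R",-1)):
        H=np.array([toh(b) for b in B]); q=(H[:,1]*s>.01); print(nm,q.sum(),np.round(H[q].min(0)*1000),np.round(H[q].max(0)*1000))
E
```

```text
time: 12.3
tcp_pos: [0.4929, 0.1358, 0.181]
tool_rot: [[0.04, 0.999, 0.036], [0.999, -0.04, -0.0], [0.001, 0.036, -0.999]]
wrist_force: [2.5, 1.2, -0.4]
gripper_width: 0.0005
time: 12.8
tcp_pos: [0.447, -0.0845, 0.1877]
tool_rot: [[0.031, 0.997, 0.064], [1.0, -0.031, 0.003], [0.005, 0.064, -0.998]]
wrist_force: [0.5, -0.5, -0.2]
gripper_width: 0.0003
time: 13.2
tcp_pos: [0.4458, -0.186, 0.189]
tool_rot: [[0.041, 0.997, 0.07], [0.999, -0.041, -0.001], [0.001, 0.07, -0.998]]
wrist_force: [-0.2, 0.9, -0.3]
gripper_width: 0.0005
t 13.2 tcp [ 0.4458 -0.186   0.189 ] hatch [-176.4 -273.6] yawerr(toolturn deg) 0.05 F [-0.16  0.92 -0.34] w 0.0005 tilt [ 0.07  -0.001 -0.998]
top dish_amber 0.79 [258. 204.] [0.677 0.134 0.025] [41. 56.] [0.019 0.034]
  plane [-0.005 -0.005  0.026]
top dish_dark 0.72 [292. 232.] [0.574 0.028 0.044] [-57. -54.] [0.037 0.052]
top buffer_red 0.75 [434. 252.] [ 0.519 -0.388  0.076] [ -94. -473.] [0.015 0.103]
top buffer_yellow 0.54 [410. 225.] [ 0.595 -0.324  0.075] [ -21. -405.] [0.021 0.102]
top buffer_blue 0.65 [420. 281.] [ 0.434 -0.338  0.096] [-182. -426.] [0.07  0.103]
top timer 0.6 [198. 282.] [0.449 0.307 0.017] [-194.  219.] [0.01  0.024]
L 33 [-5. 14.] [ 0. 98.]
R 3 [ -2. -32.] [ -1. -26.]
side dish_amber 0.79 [370. 195.] [0.683 0.142 0.029] [47. 64.] [0.025 0.037]
  plane [-0.019 -0.05   0.03 ]
side dish_dark 0.7 [342. 213.] [0.576 0.031 0.047] [-55. -51.] [0.043 0.054]
side buffer_red 0.72 [338. 342.] [ 0.522 -0.412  0.071] [ -91. -496.] [0.014 0.102]
side buffer_yellow 0.86 [368. 319.] [ 0.599 -0.345  0.069] [ -16. -427.] [0.015 0.102]
side buffer_blue 0.94 [296. 318.] [ 0.442 -0.344  0.068] [-174. -432.] [0.012 0.102]
L 19 [-1. 47.] [  2. 100.]
R 9 [ -1. -26.] [  0. -10.]
```

View pics/top9z.png

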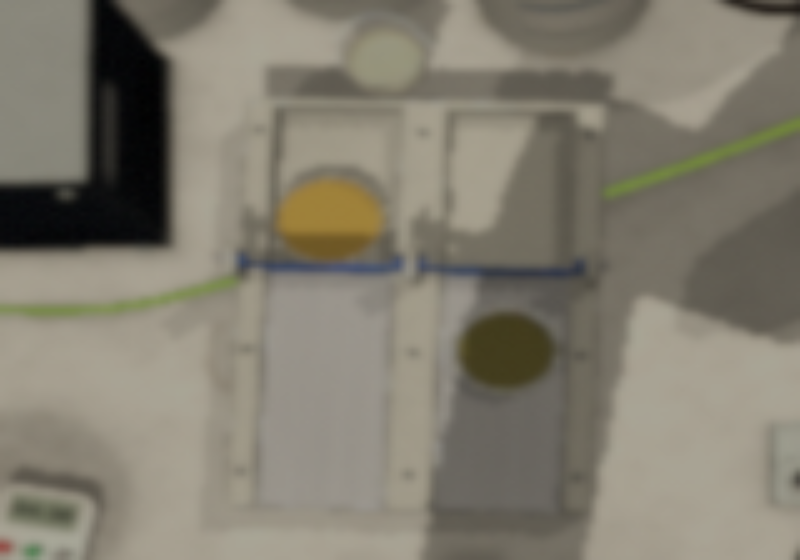

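View pics/side9.png

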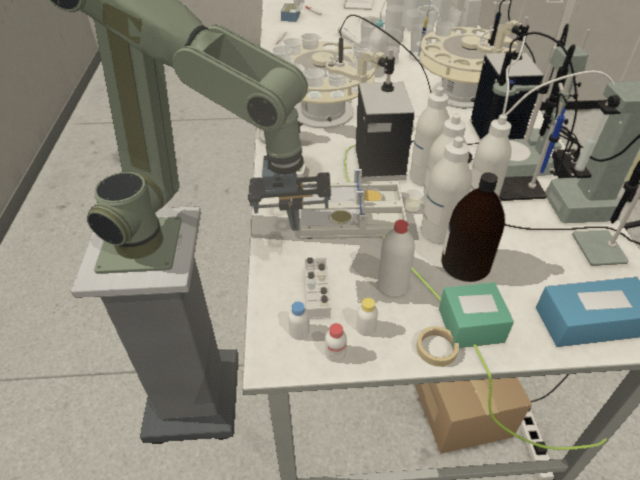

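```bash
python3 -c "
from rig import arm
print(arm.job_done())"
```

```text
the job is handed in; nothing more can be done
None
```

The amber dish is in the tray behind the left flap, the flap hangs shut again, and I handed the job in at about 13.3 s. I pushed it down the left lane with the shut fingertips, through the flap and over the sill. I then drew the fingers back along the lane and moved them clear.

**Last checks:**
- **Amber dish:** both cameras show it in the tray at about hatch x = 41–47 mm. It lies flat: the top-camera slope is about 0.005, and the noisier side-camera fit gives up to 0.05.
- **Flaps:** the blue pixels of both lie within 5 mm of x = 0, so both read as shut.
- **Everything else:** the dark dish, timer, and red and yellow bottles read within about 3 mm of where they started. So does the blue bottle in the side view; the top view put it 16 mm off, with the arm close by there.
- **Forces:** the wrist force stayed under about 3 N at every reading.

**What disagreed:** the fingertips appeared about 30 mm higher in the camera than the reported TCP height. My first approach at TCP z = 44 mm therefore passed over the dish without touching it. I backed off, set the height from the images, and pushed at TCP z ≈ 16 mm, which put the tips at about 45 mm. The tool also leaned 2–4° during the job, with no visible effect.

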